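Swing the keepers across the top bar

ROBOT

A 6-joint arm with a two-finger parallel gripper is mounted at the origin on the work surface. World frame = base frame: x ahead of the robot, y to its left, z up, the work surface at z = 0. Lengths are in m, angles in rad, forces in N, time in s.
With the tool pointing down it reaches from about 0.325 to 0.875 m from the base axis. Payload 4.4 kg.
Tool frame: the origin (TCP) lies midway between the tips of the shut fingers; the grasp point (between the pads) lies 19 mm behind it; z points along the fingers, y is the direction in which the jaws open and shut (so a half turn about z gives the same grasp; the last joint's range is limited). The gripper opens to 85 mm and grips with 20 to 120 N. Pads are 22 mm wide; open, the fingers measure 114 mm over their backs; the gripper's body (76 mm by 85 mm) begins 54 mm behind the grasp point. The pads swing forward as they close: fully open they stand 13 mm farther back than shut.
Start: joints at [-1.415, 0.207, 1.542, -0, 1.393, -0.15], TCP at [0.174, -0.548, 0.231] pointing down, gripper open.
Joint ranges: [-2.73, 2.73], [-0.86, 2.22], [0.23, 2.46], [-1.11, 4.25], [0.08, 2.63], [-2.82, 2.82]. Speed limits (rad/s): [2.79, 2.79, 3.14, 3.14, 3.14, 3.14].

INTERFACE

Orientations are given as [roll, pitch, yaw] about the fixed x, y, z axes, in that order (R = Rz(yaw) Ry(pitch) Rx(roll)).
In Python, from bench import env gives the robot as it stands. The module is installed in compiled form; this text tells all that it offers.
- The arm moves only by the tool play_rows, never from a script. Its argument "plan" is a list that holds one entry, the list of rows, each a list of 7 numbers: the shift along the tool's x, y, z in m, then the turn, a rotation vector about the tool's x, y, z in degrees, then the opening, from 0 (shut) to 1 (fully open). A call has 1 to 12 rows; each row is the pose to reach, as a shift and turn from the pose measured when the call began, along the tool's axes at that moment; what a row does not reach only later rows make up. A row lasts 1/8 s, in which the tool goes at most 62.5 mm and 10.7 degrees, less where a joint would pass 70% of its speed; a pose out of reach is approached as far as the arm can. A call with a gripper value outside its range is refused whole. The fingers move at their own pace and stop on an object; "squeeze" is the grip in N (left out, the last holds). Time passes only in rows, so rows that repeat a pose let the fingers close. It gives the time, the measured TCP pose, the force and the opening at its end, in the units of the state.
- env.state(): the state, without advancing time (a new reading comes with each control period).
- env.grab_frame(name): name is "scene" or "top"; returns a dict with "img" (384x512x3 uint8, red, green, blue), "mtx" (3x3 intrinsics, pixels), "position" and "attitude" of the camera in the world. Camera axes: x right, y down, z forward; pixel columns grow to the right and rows downward; lengths in m; the calibration is good to about 2 mm. A picture is of the moment at which its call begins. There is no depth.
- env.hand_in(): hands the job in, once; it reports no verdict.
Trained networks look in the newest picture that a camera, given by its name, has taken for a name from the list of things; names that differ only in an ending like _2 or _b are one class to them, and where a whole thing is asked for, a point or a joint stands for the part that bears it (a point fixed in the world has none). Each returns a list of dicts, best first, with "p" (0 to 1); they miss things now and then, are a little off and sometimes report something else, mostly with a low value. They report only what shows in the picture. A call takes as long as a camera call.
- env.spot_in(label, camera): "point" ([x, y, z] in m, in world coordinates, good to about 4 mm: the middle of the surface that is visible of it).
- env.place_of(label, camera): "point" ([x, y, z] in m, in world coordinates, good to about 4 mm: a listed point, or the origin of a listed thing).
The state is a dict: "time": time; "joint_positions": joint angles; "joint_velocities": joint speeds; "effort": joint torques, N m; "position": TCP position; "ee_rot": TCP orientation; "force": force on the tool from outside, world axes, zero at the start; "ft_torque": the same for the moment, N m; "opening": opening from 0.0 (shut) to 1.0 (fully open).
Only numpy, scipy, OpenCV 4.12 (cv2) and the standard library are available. Lean on these libraries where they do the work, as an engineer would, in place of code of your own. Each camera call takes 0.05 s, during which the arm holds its last target.

TASK

Lock the pine top bar into the clip board: with a fingertip, gently push each of the two red keepers round on its pin until it lies squarely across the bar. Leave the bar, the spacers, the awl and the frame grip where they are, and move the hand clear when both keepers are across.

Things in the scene. Friction and masses are not known exactly. Their poses are not given: they have to be found in the camera images.
- clip_board: Fixed plywood board on the bench, 160 (x) x 540 (y) x 12 mm. Origin on the bench surface; x points to the back (board spans -90 to +70 mm), y to the left, z up. Carries a dark wooden fence (top 34 mm above the bench, x 45 to 60 mm), steel spring clips about 37 mm high in front of the bar at y = -200, 0, +200 mm (x 17 to 25 mm), and two keepers.
- top_bar_mid (a point): Middle of the loose pine top bar, which stands on edge between clips and fence along the board's y, centred at board x = 35 mm. 482 mm long, 19 mm thick, 27 mm tall; its top edge is 39 mm above the bench. It can still be lifted out or shoved along.
- keeper_left (a joint): Angle (rad) of the left keeper, a red bar swivelling level on a pin. 0: squarely across the top bar, pointing along board +x. Grows counter-clockwise seen from above, outwards (1.57: points to the board's left end); starts 0.7 to 2.2, so push it clockwise. Range -0.6 to 2.5, no stop at 0: it can be pushed past. Stiff (0.08 N m, about 1.5 N at 50 mm): stays where left.
- keeper_left_pivot (a point): The left keeper's swivel axis, halfway up the keeper, 50 mm above the bench; fixed at board x = -50 mm, y = +130 mm. Hub 30 mm across on a steel post 20 mm thick; a bolt head stands 5 mm above the keeper.
- keeper_left_tip (a point): Free end of the left keeper, halfway up. The keeper is 120 mm long from pivot to tip, 16 mm wide, 14 mm tall, underside 43 mm and top 57 mm above the bench. Below it, between pivot and bar, lies only the 12 mm board: a fingertip may reach down beside it there. A black pad 3 mm thick is under it, 70 to 100 mm from the pivot.
- keeper_right (a joint): Angle (rad) of the right keeper, a red bar swivelling level on a pin. 0: squarely across the top bar, pointing along board +x. Grows clockwise seen from above, outwards (1.57: points to the board's right end); starts 0.7 to 2.2, so push it counter-clockwise. Range -0.6 to 2.5, no stop at 0: it can be pushed past. Stiff (0.08 N m, about 1.5 N at 50 mm): stays where left.
- keeper_right_pivot (a point): The right keeper's swivel axis, halfway up the keeper, 50 mm above the bench; fixed at board x = -50 mm, y = -130 mm. Hub 30 mm across on a steel post 20 mm thick; a bolt head stands 5 mm above the keeper.
- keeper_right_tip (a point): Free end of the right keeper, halfway up. The keeper is 120 mm long from pivot to tip, 16 mm wide, 14 mm tall, underside 43 mm and top 57 mm above the bench. Below it, between pivot and bar, lies only the 12 mm board: a fingertip may reach down beside it there. A black pad 3 mm thick is under it, 70 to 100 mm from the pivot.
- spacer_a: Loose white nylon frame spacer, a U channel 30 x 36 mm, 22 mm tall, lying on the clip board between the two pivots. Origin: centre of its underside. To be left alone.
- spacer_b: Loose white nylon frame spacer, a U channel 30 x 36 mm, 22 mm tall, lying on the clip board between the two pivots. Origin: centre of its underside. To be left alone.
- awl: Loose awl lying on the bench in front of the clip board: beech handle 88 mm long and 28 mm thick (own -x), steel spike 70 mm (own +x), origin on the bench under the joint of the two. To be left alone.
- frame_grip: Loose blue plastic frame grip lying flat on the bench behind the clip board, about 190 x 136 mm, 24 mm tall; origin under its pivot. To be left alone.

How it is judged:
At the end, for the whole second after the job is handed in: Both keepers at rest within 0.17 rad (10 degrees) of squarely across the bar; the bar within 10 mm and the spacers, awl and frame grip each within 15 mm of where they began (value of joint keeper_left between -0.17 and 0.17 rad and velocity of joint keeper_left between -0.05 and 0.05 rad/s and value of joint keeper_right between -0.17 and 0.17 rad and velocity of joint keeper_right between -0.05 and 0.05 rad/s and distance of top_bar_mid from where it was at the start of the episode below 0.01 m and distance of each of spacer_a, spacer_b, awl, frame_grip from where it was at the start of the episode below 0.015 m); the robot touches nothing.
It fails at once if the top bar is shoved or lifted (distance of top_bar_mid from where it was at the start of the episode above 0.01 m).
It fails at once if a spacer, the awl or the frame grip is shoved, lifted or carried off (distance of any of spacer_a, spacer_b, awl, frame_grip from where it was at the start of the episode above 0.015 m).
It fails at once if a keeper is forced (over 25 N) (contact force between the fingers and keeper_left above 25 N or contact force between the fingers and keeper_right above 25 N).
It also fails if it takes over 54 s, if anything falls off the work surface, if the arm or the gripper's body presses on something with over 40 N, if the wrist force passes 120 N, or if a joint passes its speed limit or range.

## Working session

There is one attempt and no reset: what is moved stays moved. The work goes in short steps, Python scripts to look and compute and a tool call to move; the robot and the scene stay as the last step left them, time stands still between calls to the robot, and variables do not carry over. Pictures are saved under pics/ and viewed, and the job is handed in when it is done.

Besides the shell and the picture viewer there is one more tool, called after "Emit:" in YAML: its name, and indented under it one key for each argument. play_rows: Moves the arm, as the interface text tells. Its arguments: {"type":"object","properties":{"plan":{"type":"array","items":{"type":"array","items":{"type":"array","items":{"type":"number"}}}},"squeeze":{"type":"number"}},"required":["plan"]}

```bash
mkdir -p pics; ls; python3 - <<'E'
from bench import env
import cv2,numpy as np
s=env.state()
print(s)
for n in("scene","top"):
    f=env.grab_frame(n); cv2.imwrite(f"pics/{n}0.png",f["img"][:,:,::-1]); print(n,f["mtx"],f["position"],f["attitude"])
    for l in["clip_board","top_bar_mid","keeper_left_pivot","keeper_left_tip","keeper_right_pivot","keeper_right_tip","spacer_a","awl","frame_grip"]:
        print(l,[(np.round(d["point"],3).tolist(),round(d["p"],2)) for d in env.place_of(l,n)][:3])
E
```

```text
pics
{'time': 0.0, 'joint_positions': array([-1.41450652e+00,  2.07455779e-01,  1.54299477e+00, -2.16665168e-05,
        1.39349969e+00, -1.50502032e-01]), 'joint_velocities': array([ 0.00141458,  0.00181434, -0.00083877,  0.00016758,  0.00041977,
        0.00197432]), 'effort': array([ 5.49733832e-04, -3.83034146e+01, -2.91598320e+01, -1.51494332e-04,
        1.04301068e-02, -1.36501259e-05]), 'position': array([ 0.17351019, -0.54738039,  0.2300861 ]), 'ee_rot': array([-3.13925853e+00, -3.32405523e-04,  3.06795297e-01]), 'force': array([-0.55387761,  0.5594884 , -0.4496365 ]), 'ft_torque': array([0.05140038, 0.03049158, 0.02240072]), 'opening': 1.0032288785068246}
scene [[420.66453343   0.         257.31455727]
 [  0.         420.66453343 189.73620814]
 [  0.           0.           1.        ]] [ 0.82015947 -0.36256817  0.67301965] [-2.47390636 -0.01276487  0.57342049]
clip_board [([0.594, -0.019, 0.005], 0.89)]
top_bar_mid [([0.634, -0.021, 0.025], 0.86)]
keeper_left_pivot [([0.534, 0.109, 0.052], 0.81)]
keeper_left_tip [([0.601, 0.214, 0.049], 0.66)]
keeper_right_pivot [([0.56, -0
[... 230 characters left out ...]
[497.30054626   0.         252.72326245]
 [  0.         497.30054626 189.69647848]
 [  0.           0.           1.        ]] [0.45528431 0.02978775 1.01387544] [-3.02577475 -0.00736306 -1.5635941 ]
clip_board [([0.601, -0.018, -0.001], 0.79)]
top_bar_mid [([0.634, -0.019, 0.026], 0.62), ([0.54, 0.107, 0.05], 0.6), ([0.556, -0.153, 0.048], 0.48)]
keeper_left_pivot [([0.539, 0.105, 0.048], 0.74)]
keeper_left_tip [([0.597, 0.209, 0.047], 0.83)]
keeper_right_pivot [([0.555, -0.151, 0.049], 0.62)]
keeper_right_tip [([0.537, -0.271, 0.052], 0.93)]
spacer_a [([0.56, 0.009, 0.013], 0.73), ([0.55, -0.06, 0.011], 0.64)]
awl [([0.435, 0.005, -0.001], 0.67)]
frame_grip [([0.772, -0.088, -0.004], 0.97)]
```

View pics/top0.png

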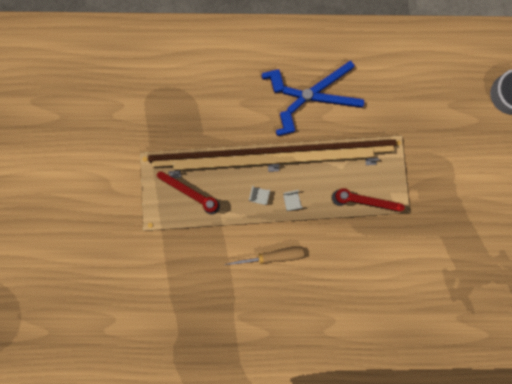

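View pics/scene0.png

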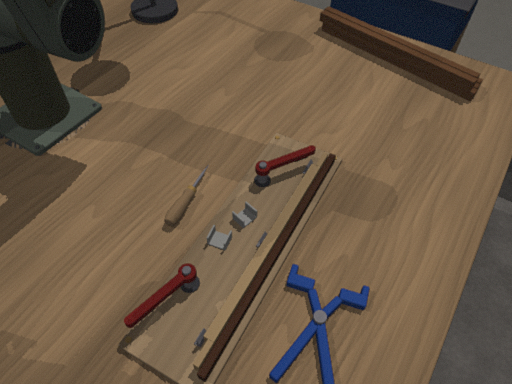

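The top view shows the left hub at px (211,205) with its tip at (160,175), and the right hub at (342,196) with its tip at (403,208). Pivot spacing comes out at 259 mm and keeper lengths at 122 mm, which agrees with the given sizes. Next I'll write a conversion helper and refine the board frame.

```bash
cat > h.py <<'E'
from bench import env
import numpy as np,cv2
from scipy.spatial.transform import Rotation as R
PL=np.array([.5365,.107]);PR=np.array([.5575,-.1515]);d=PL-PR
yaw=np.arctan2(-d[0],d[1]);B=np.array([[np.cos(yaw),-np.sin(yaw)],[np.sin(yaw),np.cos(yaw)]])
def W(side,x,y,z): # x board, y outward, m rel pivot
    p=(PL if side=='L' else PR)+B@np.array([x,y if side=='L' else -y]); return np.array([*p,z])
def rows(side,pts):
    s=env.state();T=R.from_euler('xyz',s["ee_rot"])
    G=R.from_euler('xyz',[np.pi,0,yaw]);rv=np.degrees((T.inv()*G).as_rotvec())
    print("pos",s["position"].round(4),"F",s["force"].round(1),"t",s["time"],"turn",rv.round(1))
    for p in pts: print(p,"world",W(side,*p).round(3),"shift",T.inv().apply(W(side,*p)-s["position"]).round(4).tolist())
def where():
    s=env.state()
    for n,P,m in(("L",PL,1),("R",PR,-1)):
        q=B.T@(s["position"][:2]-P);print(n,"tcp rel",np.round([q[0],m*q[1],s["position"][2]],4))
def look(k):
    for n in("scene","top"):
        f=env.grab_frame(n); im=f["img"][:,:,::-1]
        if n=="top": im=cv2.resize(im[110:280,120:430],None,fx=2.5,fy=2.5,interpolation=cv2.INTER_CUBIC)
        cv2.imwrite(f"pics/{n}{k}.png",im)
def angs():
    for n,s in(("left",1),("right",-1)):
        for c in("top","scene"):
            try:
                t=[np.array(x["point"]) for x in env.place_of(f"keeper_{n}_tip",c)]
                P=PL if s==1 else PR
                for q in t[:2]:
                    v=B.T@(q[:2]-P);print(n,c,q.round(3),"len",round(np.hypot(*v),3),"ang",round(s*np.arctan2(v[1],v[0]),3))
            except Exception as e: print(e)
E
python3 - <<'E'
from h import *
print(yaw); angs(); rows('R',[(-.05,.06,.15),(-.05,.06,.045)])
# overlay check
f=env.grab_frame("top");C=R.from_euler('xyz',f["attitude"])
im=f["img"][:,:,::-1].copy();im=cv2.resize(im,None,fx=1.5,fy=1.5)
def px(p):
    c=C.inv().apply(np.array(p)-f["position"]);u=f["mtx"]@c;return tuple(int(v) for v in np.round(1.5*u[:2]/u[2]))
for s in"LR":
    for q in[(0,0,.062),(.12,0,.05),(.085,0,.039),(.14,.14,.012),(-.04,.14,.012)]: cv2.circle(im,px(W(s,*q)),2,(0,255,0),-1)
cv2.imwrite("pics/ov.png",im[150:360,190:640])
E
```

```text
0.0810599028413239
left top [0.597 0.209 0.047] len 0.119 ang 0.951
left scene [0.601 0.214 0.049] len 0.125 ang 0.948
right top [ 0.537 -0.271  0.052] len 0.121 ang 1.824
right scene [ 0.54  -0.272  0.052] len 0.122 ang 1.796
pos [ 0.1736 -0.5481  0.2313] F [-0.7  0.1  0.4] t 1.2 turn [-0.   0.  12.9]
(-0.05, 0.06, 0.15) world [ 0.513 -0.215  0.15 ] shift [0.4236, -0.2149, 0.0813]
(-0.05, 0.06, 0.045) world [ 0.513 -0.215  0.045] shift [0.4236, -0.2149, 0.1863]
```

View pics/ov.png

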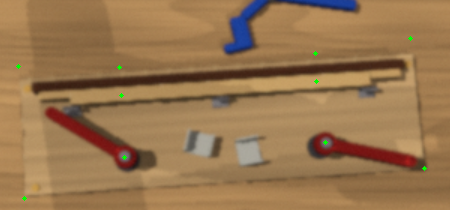

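The overlay puts both hub dots on the bolts, the corner dots on the front board corners and the bar dots on the bar, so the frame is good. I'll approach the right keeper from above with the fingers shut.

Emit:
play_rows:
  plan:
    - [[0.053,-0.027,0.01,0,0,2,0],[0.106,-0.054,0.02,0,0,4,0],[0.159,-0.08,0.03,0,0,6,0],[0.212,-0.107,0.04,0,0,8,0],[0.265,-0.134,0.05,0,0,10,0],[0.318,-0.161,0.06,0,0,11.5,0],[0.371,-0.188,0.07,0,0,12.9,0],[0.4236,-0.2149,0.0813,0,0,12.9,0],[0.4236,-0.2149,0.0813,0,0,12.9,0],[0.4236,-0.2149,0.0813,0,0,12.9,0],[0.4236,-0.2149,0.0813,0,0,12.9,0],[0.4236,-0.2149,0.0813,0,0,12.9,0]]

```text
time: 2.75
position: [0.512, -0.2167, 0.1504]
ee_rot: [3.141, -0.001, 0.079]
force: [-0.4, -0.3, 0.0]
opening: 0.0
```

```bash
python3 - <<'E'
from h import *
where(); rows('R',[(-.05,.06,.045)]); look(1)
E
```

```text
L tcp rel [-0.0506 -0.3206  0.1504]
R tcp rel [-0.0506  0.0613  0.1504]
pos [ 0.512  -0.2167  0.1504] F [-0.4 -0.3  0. ] t 2.75 turn [ 0.  -0.  -0.1]
(-0.05, 0.06, 0.045) world [ 0.513 -0.215  0.045] shift [0.0006, -0.0014, 0.1054]
```

View pics/scene1.png

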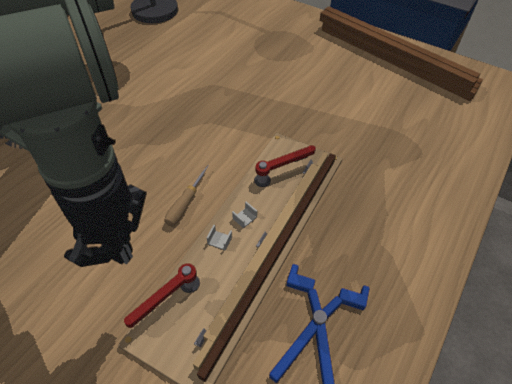

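View pics/top1.png

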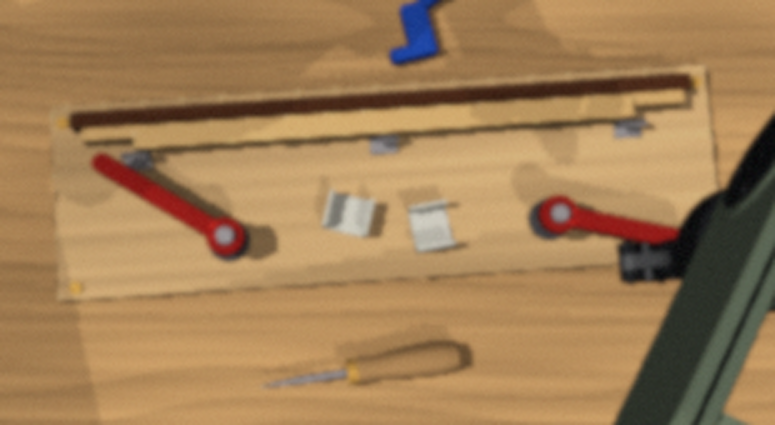

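The hand is in front of the right keeper and well clear of it, with the fingers near px (100,250) in the scene view. Now straight down.

Emit:
play_rows:
  plan:
    - [[0,0,0.025,0,0,0,0],[0,0,0.05,0,0,0,0],[0,0,0.075,0,0,0,0],[0,0,0.095,0,0,0,0],[0,0,0.105,0,0,0,0],[0,0,0.105,0,0,0,0]]

```text
time: 3.6
position: [0.5116, -0.2164, 0.0448]
ee_rot: [-3.141, 0.001, 0.079]
force: [0.1, -0.2, -0.0]
opening: 0.001
```

```bash
python3 - <<'E'
from h import *
where(); look(2)
E
```

```text
L tcp rel [-0.051  -0.3203  0.0448]
R tcp rel [-0.051   0.061   0.0448]
```

View pics/scene2.png

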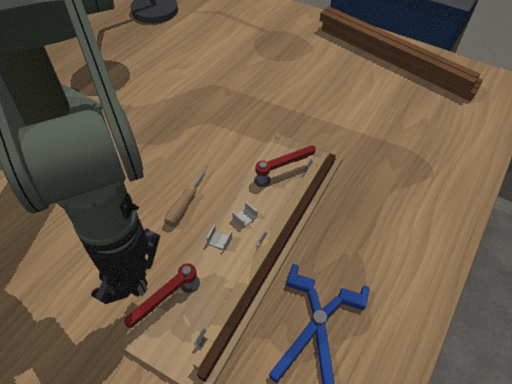

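Fingertip is beside the keeper at z 45 mm, with no contact yet. Starting the arc push.

Emit:
play_rows:
  plan:
    - [[0.008,-0.004,0,0,0,0,0],[0.016,-0.008,0,0,0,0,0],[0.022,-0.005,0,0,0,0,0],[0.028,-0.002,0,0,0,0,0],[0.034,0,0,0,0,0,0],[0.039,0,0,0,0,0,0],[0.045,0,0,0,0,0,0],[0.051,0,0,0,0,0,0],[0.057,-0.001,0,0,0,0,0],[0.063,-0.002,0,0,0,0,0],[0.063,-0.002,0,0,0,0,0]]

```text
time: 5.08
position: [0.5766, -0.21, 0.0466]
ee_rot: [3.139, -0.003, 0.08]
force: [0.3, -0.1, 0.3]
opening: -0.002
```

```bash
python3 - <<'E'
from h import *
where(); look(3);angs()
E
```

```text
L tcp rel [ 0.0143 -0.3192  0.0466]
R tcp rel [0.0143 0.0599 0.0466]
left top [0.599 0.212 0.052] len 0.122 ang 0.955
left scene [0.601 0.214 0.048] len 0.125 ang 0.945
right scene [ 0.636 -0.25   0.051] len 0.126 ang 0.981
```

View pics/scene3.png

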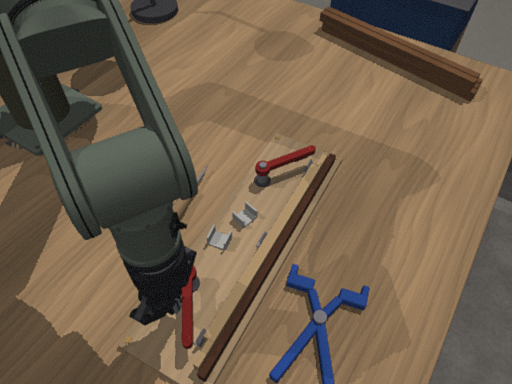

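View pics/top3.png

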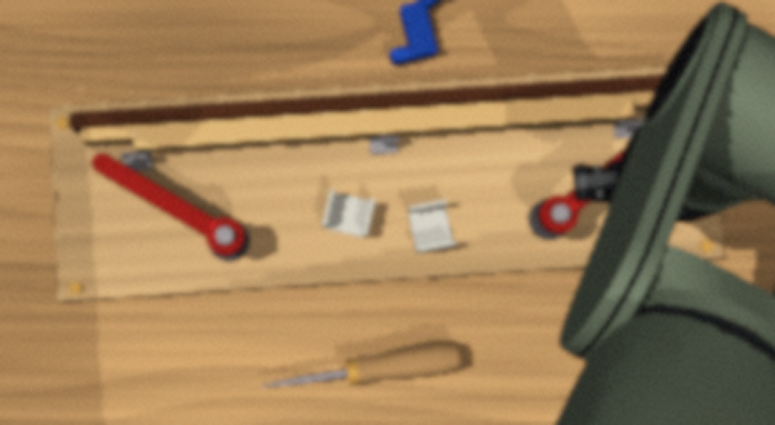

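The right keeper is now at about 0.98 rad, as predicted, and the force is near zero. Continuing, but stopping short of square.

Emit:
play_rows:
  plan:
    - [[0.006,-0.003,0.001,0,0,0,0],[0.012,-0.006,0.001,0,0,0,0],[0.018,-0.01,0.001,0,0,0,0],[0.023,-0.014,0.001,0,0,0,0],[0.028,-0.018,0.001,0,0,0,0],[0.032,-0.023,0.001,0,0,0,0],[0.036,-0.027,0.001,0,0,0,0],[0.039,-0.031,0.001,0,0,0,0],[0.039,-0.031,0.001,0,0,0,0]]

```text
time: 6.5
position: [0.6127, -0.1756, 0.0457]
ee_rot: [3.14, -0.004, 0.08]
force: [-0.4, -0.8, 0.9]
opening: 0.001
```

```bash
python3 - <<'E'
from h import *
where(); look(4);angs()
E
```

```text
L tcp rel [ 0.0531 -0.2878  0.0457]
R tcp rel [0.0531 0.0284 0.0457]
left top [0.599 0.21  0.054] len 0.121 ang 0.944
left scene [0.602 0.212 0.049] len 0.124 ang 0.934
left scene [0.535 0.105 0.054] len 0.003 ang -2.148
right top [ 0.681 -0.154  0.053] len 0.123 ang 0.097
right top [0.561 0.006 0.014] len 0.158 ang -1.466
right scene [ 0.68  -0.155  0.048] len 0.122 ang 0.107
```

View pics/scene4.png

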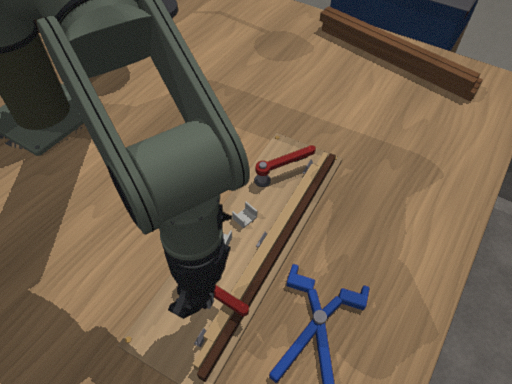

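View pics/top4.png

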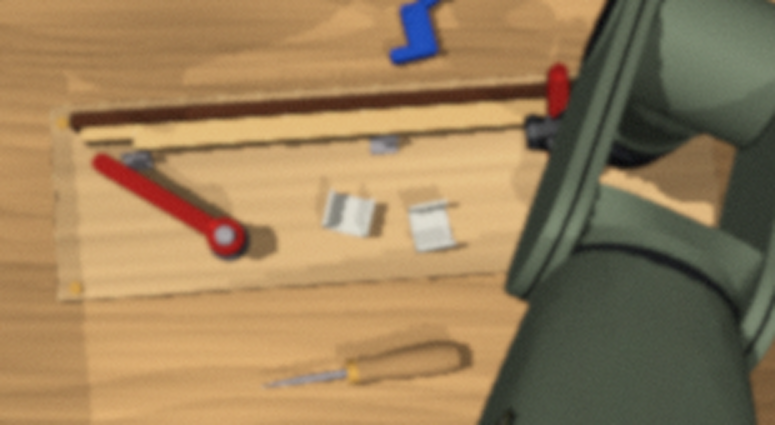

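The right keeper is at about 0.10 rad. It needs roughly 5 mm more, then I back off and rise.

Emit:
play_rows:
  plan:
    - [[0,-0.003,0,0,0,0,0],[0,-0.005,0,0,0,0,0],[0,-0.005,0,0,0,0,0],[0,0.004,0,0,0,0,0],[0,0.013,0,0,0,0,0],[-0.005,0.02,0,0,0,0,0],[-0.005,0.02,-0.03,0,0,0,0],[-0.005,0.02,-0.07,0,0,0,0],[-0.005,0.02,-0.12,0,0,0,0],[-0.005,0.02,-0.12,0,0,0,0]]

```text
time: 8.05
position: [0.6116, -0.1984, 0.1717]
ee_rot: [3.135, -0.012, 0.079]
force: [0.7, -0.5, 0.6]
opening: -0.001
```

```bash
python3 - <<'E'
from h import *
where(); look(5);angs();rows('L',[(.025,.1,.166),(.025,.1,.045)])
E
```

```text
L tcp rel [ 0.0501 -0.3105  0.1717]
R tcp rel [0.0501 0.0511 0.1717]
left top [0.597 0.211 0.049] len 0.12 ang 0.966
left scene [0.603 0.211 0.05 ] len 0.124 ang 0.921
right top [ 0.678 -0.145  0.053] len 0.121 ang 0.031
right scene [ 0.683 -0.149  0.05 ] len 0.126 ang 0.063
pos [ 0.6069 -0.1957  0.1632] F [-1.1 -0.  -0.5] t 8.35 turn [-0.   0.1 -0.1]
(0.025, 0.1, 0.166) world [0.553 0.209 0.166] shift [-0.0215, -0.4074, -0.0025]
(0.025, 0.1, 0.045) world [0.553 0.209 0.045] shift [-0.0214, -0.4073, 0.1185]
```

View pics/scene5.png

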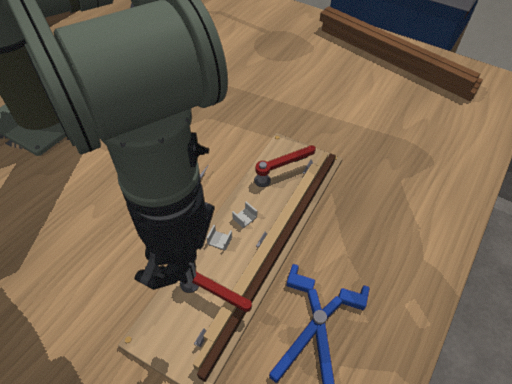

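The right keeper is at about 0.03–0.06 rad and looks square, with its tip at px (247,305). Crossing to the outer side of the left keeper.

Emit:
play_rows:
  plan:
    - [[-0.003,-0.045,-0.002,0,0,0,0],[-0.006,-0.09,-0.002,0,0,0,0],[-0.009,-0.135,-0.002,0,0,0,0],[-0.012,-0.18,-0.002,0,0,0,0],[-0.014,-0.225,-0.002,0,0,0,0],[-0.016,-0.27,-0.002,0,0,0,0],[-0.018,-0.315,-0.002,0,0,0,0],[-0.02,-0.36,-0.002,0,0,0,0],[-0.0215,-0.407,-0.002,0,0,0,0],[-0.0215,-0.407,-0.002,0,0,0,0],[-0.0215,-0.407,-0.002,0,0,0,0],[-0.0215,-0.407,-0.002,0,0,0,0]]

```text
time: 9.85
position: [0.5534, 0.207, 0.165]
ee_rot: [-3.141, 0.002, 0.077]
force: [0.1, -0.5, 0.3]
opening: -0.003
```

```bash
python3 - <<'E'
from h import *
where(); look(6);angs();rows('L',[(.025,.1,.045)])
E
```

```text
L tcp rel [0.0249 0.0983 0.165 ]
R tcp rel [ 0.0249 -0.3577  0.165 ]
right top [ 0.678 -0.145  0.052] len 0.121 ang 0.028
right scene [ 0.68  -0.147  0.049] len 0.122 ang 0.046
right scene [ 0.551 -0.056  0.01 ] len 0.096 ang -1.554
pos [0.5536 0.2077 0.1656] F [-0.3 -0.3 -0.1] t 10.15 turn [-0.   0.1 -0.2]
(0.025, 0.1, 0.045) world [0.553 0.209 0.045] shift [-0.0001, -0.001, 0.1206]
```

View pics/scene6.png

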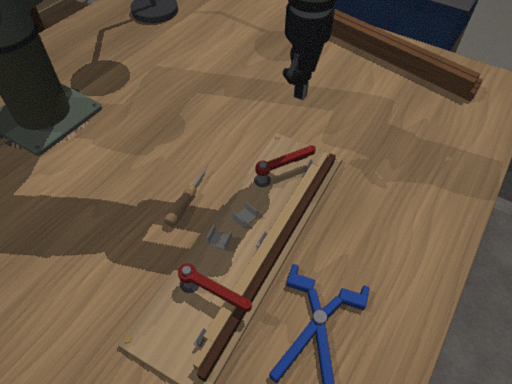

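View pics/top6.png

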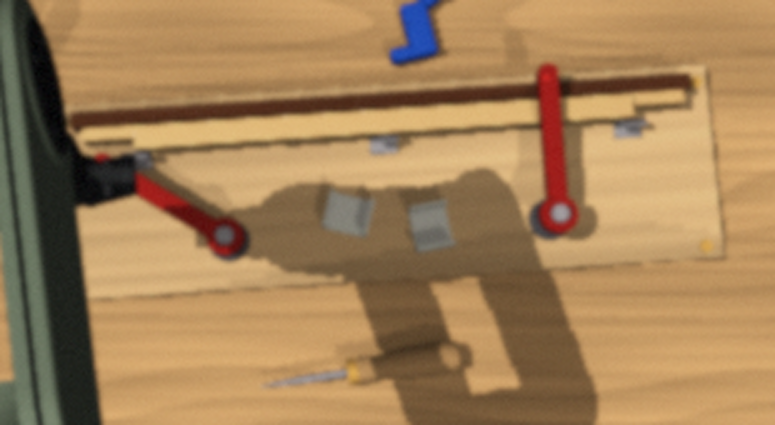

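The right keeper now lies square in an unobstructed view, measuring about 0.03–0.045 rad. I'll descend beside the left keeper, slightly farther outward for margin.

Emit:
play_rows:
  plan:
    - [[-0.005,-0.005,0,0,0,0,0],[-0.005,-0.005,0.03,0,0,0,0],[-0.005,-0.005,0.06,0,0,0,0],[-0.005,-0.005,0.085,0,0,0,0],[-0.005,-0.005,0.105,0,0,0,0],[-0.005,-0.005,0.115,0,0,0,0],[-0.005,-0.005,0.12,0,0,0,0],[-0.005,-0.005,0.12,0,0,0,0]]

```text
time: 11.15
position: [0.5485, 0.2125, 0.046]
ee_rot: [-3.141, 0.0, 0.078]
force: [0.1, -0.8, 0.0]
opening: 0.001
```

```bash
python3 - <<'E'
from h import *
where(); look(7)
E
```

```text
L tcp rel [0.0205 0.1042 0.046 ]
R tcp rel [ 0.0205 -0.3635  0.046 ]
```

View pics/scene7.png

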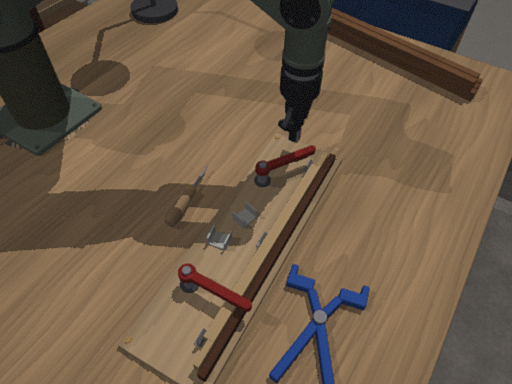

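The fingertip, at px (293,137), is down beside the left keeper on its outer side and free of it. Starting the push.

Emit:
play_rows:
  plan:
    - [[-0.002,0.012,0.001,0,0,0,0],[-0.004,0.024,0.001,0,0,0,0],[-0.004,0.034,0.001,0,0,0,0],[-0.003,0.042,0.001,0,0,0,0],[0,0.047,0.001,0,0,0,0],[0.006,0.05,0.001,0,0,0,0],[0.012,0.054,0.001,0,0,0,0],[0.017,0.058,0.001,0,0,0,0],[0.022,0.062,0.001,0,0,0,0],[0.026,0.067,0.001,0,0,0,0],[0.03,0.071,0.001,0,0,0,0],[0.03,0.071,0.001,0,0,0,0]]

```text
time: 12.75
position: [0.5854, 0.1436, 0.0459]
ee_rot: [-3.141, -0.003, 0.078]
force: [-0.0, 0.6, -0.3]
opening: 0.0
```

```bash
python3 - <<'E'
from h import *
where(); look(8);angs()
E
```

```text
L tcp rel [0.0517 0.0326 0.0459]
R tcp rel [ 0.0517 -0.2919  0.0459]
left top [ 0.557 -0.151  0.048] len 0.259 ang -1.573
left scene [0.654 0.146 0.048] len 0.124 ang 0.237
right top [ 0.679 -0.145  0.052] len 0.122 ang 0.025
right top [ 0.773 -0.089 -0.005] len 0.225 ang -0.202
right scene [0.436 0.011 0.001] len 0.203 ang -2.13
right scene [ 0.683 -0.15   0.049] len 0.125 ang 0.073
```

View pics/scene8.png

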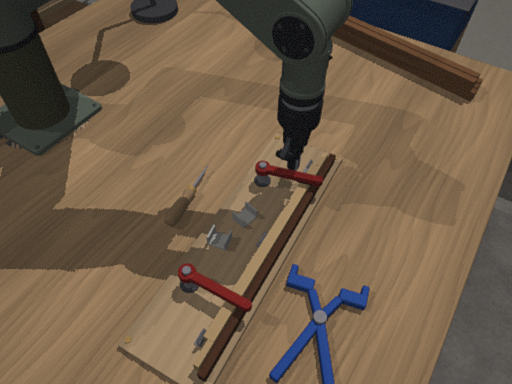

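View pics/top8.png

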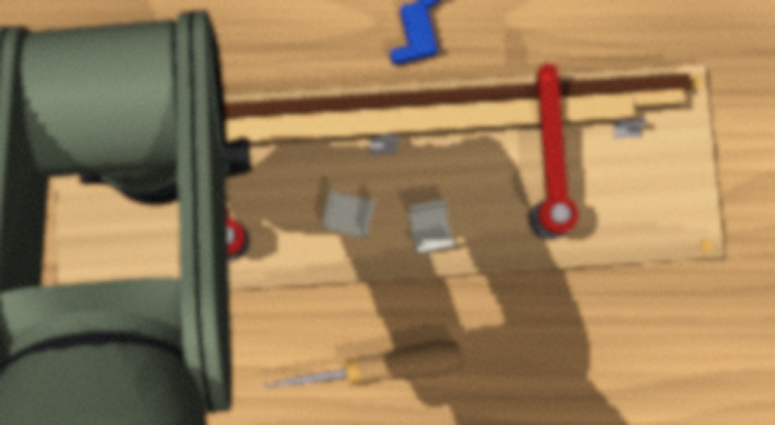

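The left keeper is at about 0.24 rad with the TCP 32.6 mm outward. On the right, 28.4 mm gave 0.10 and about 23 mm gave 0.03. I'll push 9.5 mm more, then retreat.

Emit:
play_rows:
  plan:
    - [[0.001,0.004,0,0,0,0,0],[0.002,0.007,0,0,0,0,0],[0.002,0.0095,0,0,0,0,0],[0.002,0.0095,0,0,0,0,0],[0.002,0,0,0,0,0,0],[0,-0.01,0,0,0,0,0],[-0.002,-0.018,0,0,0,0,0],[-0.002,-0.018,-0.03,0,0,0,0],[-0.002,-0.018,-0.08,0,0,0,0],[-0.002,-0.06,-0.12,0,0,0,0],[-0.002,-0.11,-0.15,0,0,0,0],[-0.002,-0.15,-0.16,0,0,0,0]]

```text
time: 14.55
position: [0.5715, 0.296, 0.2093]
ee_rot: [-3.139, -0.007, 0.079]
force: [0.0, 0.6, 0.7]
opening: -0.004
```

Emit:
play_rows:
  plan:
    - [[-0.02,-0.04,-0.01,0,0,0,0],[-0.04,-0.08,-0.02,0,0,0,0],[-0.06,-0.1,-0.02,0,0,0,0],[-0.06,-0.1,-0.02,0,0,0,0],[-0.06,-0.1,-0.02,0,0,0,0]]

```text
time: 15.18
position: [0.5036, 0.3907, 0.229]
ee_rot: [-3.14, -0.007, 0.079]
force: [-0.7, -0.3, -1.0]
opening: 0.003
```

```bash
python3 - <<'E'
from h import *
where(); look(9);angs()
for c in("top","scene"):
    for l in("top_bar_mid","spacer_a","awl","frame_grip"): print(c,l,[(np.round(d["point"],3).tolist(),round(d["p"],2)) for d in env.place_of(l,c)][:2])
E
```

```text
L tcp rel [-0.0098  0.2854  0.229 ]
R tcp rel [-0.0098 -0.5448  0.229 ]
left top [0.658 0.121 0.051] len 0.122 ang 0.034
left scene [0.657 0.124 0.047] len 0.122 ang 0.061
left scene [ 0.771 -0.091 -0.001] len 0.307 ang -0.781
right top [ 0.678 -0.145  0.053] len 0.121 ang 0.029
right scene [ 0.683 -0.148  0.05 ] len 0.126 ang 0.052
top top_bar_mid [([0.633, -0.019, 0.025], 0.63)]
top spacer_a [([0.548, -0.063, 0.015], 0.71), ([0.558, 0.008, 0.012], 0.5)]
top awl [([0.434, 0.005, 0.003], 0.97)]
top frame_grip []
scene top_bar_mid [([0.634, -0.02, 0.025], 0.67)]
scene spacer_a [([0.552, -0.053, 0.011], 0.93), ([0.56, 0.012, 0.012], 0.82)]
scene awl [([0.436, 0.007, -0.001], 0.78), ([0.562, 0.014, 0.012], 0.36)]
scene frame_grip [([0.768, -0.087, -0.001], 0.78)]
```

View pics/scene9.png

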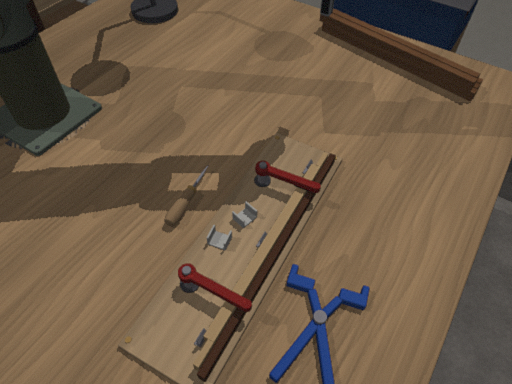

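View pics/top9.png

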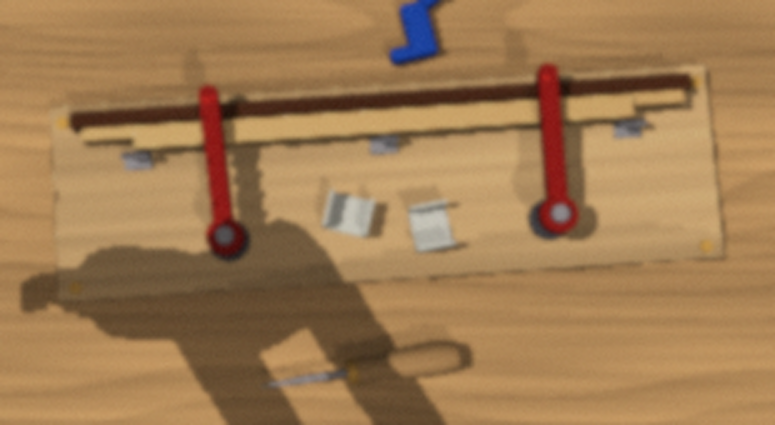

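Both keepers lie across the bar: the left tip is at px (208,95) and the right at (547,72) in the top crop. Everything else is where it was, and the hand is clear.

```bash
python3 -c "
from bench import env
print(env.state()['joint_velocities'].round(3)); print(env.hand_in())"
```

```text
[-0.    -0.     0.001  0.     0.    -0.   ]
the job is handed in; nothing more can be done
None
```

Both keepers now lie across the bar, and I handed the job in at about 16 s. I pushed each one round with the shut fingertips held level with the keeper, above the clips and bar, then moved the hand clear.

- **Keepers:** the last measurements were 0.03–0.06 rad (left) and 0.03–0.05 rad (right), against the 0.17 rad limit. The two cameras disagreed by about 0.03 rad, which is within the networks' stated error.
- **Other things:** the bar, spacers, awl and frame grip measured within about 5 mm of their starting places. The network missed the frame grip in the last top picture, but the scene camera found it in place.
- **Forces:** the measured tool force never read above about 1.5 N. I only read it between moves, so brief peaks during a push would not show.

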